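# Transfer welding horns to the new rack in reverse order

## Robot

A 6-joint arm with a two-finger parallel gripper is mounted at the origin on the work surface; the furniture and walls round the work are solid. World frame = base frame: x ahead of the robot, y to its left, z up, the work surface at z = 0. Lengths are in mm, angles in rad, forces in N, time in s.
With the tool pointing down it reaches from about 275 to 750 mm from the base axis. Payload 10.2 kg.
Tool frame: the origin (TCP) lies midway between the tips of the shut fingers; the grasp point (between the pads) lies 19 mm behind it; z points along the fingers, y is the line along which they close (so a half turn about z gives the same grasp; the last joint's range is limited). The gripper opens to 85 mm and grips with 20 to 120 N. Pads are 22 mm wide; open, the fingers measure 114 mm over their backs; the gripper's body (76 mm by 85 mm) begins 54 mm behind the grasp point. The pads swing forward as they close: fully open they stand 13 mm farther back than shut.
Start: joints at [-0.223, 0.313, 1.498, -0, 1.331, -0.223], TCP at [525.006, -0.013, 231.294] pointing down, gripper open.
Joint ranges: [-2.94, 2.94], [-0.97, 2.17], [0.19, 2.56], [-1.23, 4.37], [0.02, 3.11], [-2.88, 2.88]. Speed limits (rad/s): [2.39, 2.39, 3.01, 3.14, 3.14, 3.14].

## Interface

Orientations are given as a unit quaternion [w, x, y, z].
In Python, from rig import sense, capture, finish_job, find_in, place_of gives the robot as it stands. The module is installed in compiled form; this text tells all that it offers.
- The arm moves only by the shell command python3 -m jog 'ROWS' [FORCE]. ROWS is JSON, a list of rows, each an object of numbers: "tx", "ty", "tz": the shift along the tool's x, y, z in mm; "ax", "ay", "az": the turn, a rotation vector about the tool's x, y, z in rad; "jaw": the closure, from -1 (fully open) to 1 (shut), so that 0 is half open. In form: [{"tx": .., "ty": .., "tz": .., "ax": .., "ay": .., "az": .., "jaw": ..}, ...]. A call has 1 to 5 rows; each row shifts and turns the commanded pose from where the row before left it, along the tool's axes as they then stand; what a row does not reach is not made up. A row lasts 1/8 s, in which the tool goes at most 62.5 mm and 10.7 degrees, less where a joint would pass 70% of its speed; a pose out of reach is approached as far as the arm can. A call with a gripper value outside its range is refused whole. The fingers move at their own pace and stop on an object; FORCE is the grip in N (left out, the last holds). Time passes only in rows, so rows that do not move let the fingers close. It gives the time, the measured TCP pose, the force, the opening and the grip force at its end, in the units of the state.
- sense(): the state, without advancing time (a new reading comes with each control period).
- capture(name): name is "scene" or "side" or "wrist"; returns a dict with "color" (420x560x3 uint8, red, green, blue), "depth" (420x560 float32, mm along the optical axis (not along the pixel's ray), 0 where there is no reading), "fx", "fy", "cx", "cy" (pixels), "camera_from_world" (4x4, takes a point from world to camera coordinates); the wrist camera has in their place "mount" (4x4, takes a point from camera to tool coordinates, whose origin is the TCP and whose axes are the flange's). Camera axes: x right, y up, looking along -z (the intrinsics and any distortion apply to the point x, -y, -z); pixel columns grow to the right and rows downward; lengths in mm; the calibration is good to about 2 mm. A picture is of the moment at which its call begins: read the wrist's pose just before it.
- finish_job(): hands the job in; it is judged then, once.
Trained networks look in the newest picture that a camera, given by its name, has taken for a name from the list of things; names that differ only in an ending like _2 or _b are one class to them, and where a whole thing is asked for, a point or a joint stands for the part that bears it (a point fixed in the world has none). Each returns a list of dicts, best first, with "conf" (0 to 1); they miss things now and then, are a little off and sometimes report something else, mostly with a low value. They report only what shows in the picture. A call takes as long as a camera call. They do not tell look-alikes from the thing itself.
- find_in(query, camera): "centre" ([column, row] in pixels, amid what is visible of it).
- place_of(query, camera): "centre" ([column, row] in pixels: a listed point, or the origin of a listed thing).
The state is a dict: "time_s": time; "joints": joint angles; "dq": joint speeds; "tau": joint torques, N m; "eef_pos": TCP position; "ee_rot": TCP orientation; "force": force on the tool from outside, world axes, zero at the start; "wrist_torque": the same for the moment, N m; "grip_width": opening from 0.0 (shut) to 1.0 (fully open); "grip_force": force on a finger pad.
Only numpy, scipy, OpenCV 4.12 (cv2) and the standard library are available. Lean on these libraries where they do the work, as an engineer would, in place of code of your own. Each camera call takes 0.05 s, during which the arm holds its last target. There are 200 camera calls.

## Task

Four welding horns stand in a row on the old rack, each behind its sample. Move all four to the empty seats of the new rack in reverse order, so that the horn that stood at the far left now stands at the far right and so on (left and right as seen from the robot), each standing upright in the middle of its seat. Leave the samples lying where they are on the old rack, and do not tip a horn over.

Things in the scene. Friction and masses are not known exactly. Their poses are not given: they have to be found in the camera images.
- horn_a_mid (a point): Centre of the second-tallest horn, pale metal, 80 mm tall: round body 42 mm in diameter up to 46 mm, slim neck 26 mm in diameter above. It stands upright, loose, on a seat of the old rack; this point is on its axis, half-way up (40 mm above its foot); z is up along its axis. Mass 0.28 to 0.46 kg.
- horn_b_mid (a point): Centre of the third-tallest horn, pale metal, 70 mm tall: round body 38 mm in diameter up to 39 mm, slim neck 24 mm in diameter above. It stands upright, loose, on a seat of the old rack; this point is on its axis, half-way up (35 mm above its foot); z is up along its axis. Mass 0.28 to 0.46 kg.
- horn_c_mid (a point): Centre of the tallest and thickest horn, dark grey metal, 90 mm tall: round body 46 mm in diameter up to 52 mm, slim neck 28 mm in diameter above. It stands upright, loose, on a seat of the old rack; this point is on its axis, half-way up (45 mm above its foot); z is up along its axis. Mass 0.28 to 0.46 kg.
- horn_d_mid (a point): Centre of the smallest horn, pale yellow metal, 50 mm tall: 26 mm in diameter at the foot; its neck looks slimmer, but to the fingers it is a straight cylinder of 24 mm. It stands upright, loose, on a seat of the old rack; this point is on its axis, half-way up (25 mm above its foot); z is up along its axis. Mass 0.09 to 0.16 kg.
- old_rack: Old rack: aluminium plate 264 mm long, with a ledge (x = -28 to -85 mm) for samples on the robot's side; four round black seats (50 mm, flush) in a row at x = 0, y = +90, +30, -30, -90 mm (left to right seen from the robot). Flat top 15 mm high, end cheeks 24 mm. Origin on the bench under the middle of the row; x away from the robot, y left, z up, turned up to 8 degrees. Fixed.
- new_rack: New rack, empty at the start: narrow wooden plate, 264 x 60 mm; four round black seats (50 mm, flush) in a row at x = 0, y = +90, +30, -30, -90 mm (left to right seen from the robot). Flat top 15 mm high, end cheeks 24 mm. Origin on the bench under the middle of the row; x away from the robot, y left, z up, turned up to 8 degrees. Fixed.
- sample_b: Welded plastic sample with a white upper shell and black lower shell, 37 x 53 x 23 mm, lying loose on the old rack's ledge 56 mm in front of the seat on which one of the horns starts; it stays there. Origin at the centre of its underside.
- sample_d: Smallest black welded plastic sample, 31 x 46 x 17 mm, lying loose on the old rack's ledge 56 mm in front of the seat on which one of the horns starts; it stays there. Origin at the centre of its underside.
- sample_c: Square welded plastic sample, black on grey, 51 x 51 x 19 mm, lying loose on the old rack's ledge 56 mm in front of the seat on which one of the horns starts; it stays there. Origin at the centre of its underside.
- tee_spare: Small white moulded tee piece, 27 x 39 x 15 mm, lying loose on the old rack's ledge 56 mm in front of the seat on which one of the horns starts; it stays there. Origin at the centre of its underside.
There are look-alikes about, which are no part of the job. Leave any green or turquoise look-alike of the part that bears horn_c_mid alone.

How it is judged:
By the outcome, as a careful person would: the job done as asked, in the order asked, and still so for the second after the job is handed in, with the robot touching nothing.
It also fails if it takes over 115 s, if anything falls off the work surface, if the arm or the gripper's body presses on something with over 40 N, if the wrist force passes 120 N, or if a joint passes its speed limit or range.

## Working session

There is one attempt and no reset: what is moved stays moved. The work goes in short steps, Python scripts to look and compute and a shell command to move; the robot and the scene stay as the last step left them, time stands still between calls to the robot, and variables do not carry over. Pictures are saved under pics/ and viewed, at most 14 in all, crops included, and the job is handed in when it is done.

```bash
mkdir -p pics; cat > h.py <<'E'
import numpy as np, cv2
from rig import sense, capture, find_in, place_of
from scipy.spatial.transform import Rotation as R
def save(c,name): cv2.imwrite('pics/'+name,cv2.cvtColor(c['color'],cv2.COLOR_RGB2BGR))
def cfw(c,s=None):
    if 'camera_from_world' in c: return np.array(c['camera_from_world'])
    q=s['ee_rot'];T=np.eye(4);T[:3,:3]=R.from_quat([q[1],q[2],q[3],q[0]]).as_matrix();T[:3,3]=s['eef_pos']
    return np.linalg.inv(T@np.array(c['mount']))
def ray(c,px,s=None):
    M=np.linalg.inv(cfw(c,s)); d=np.array([(px[0]-c['cx'])/c['fx'],-(px[1]-c['cy'])/c['fy'],-1])
    return M[:3,3],M[:3,:3]@d
def at_z(c,px,z,s=None):
    o,d=ray(c,px,s); return o+d*(z-o[2])/d[2]
def at_depth(c,px,s=None):
    o,d=ray(c,px,s); u,v=int(round(px[0])),int(round(px[1])); p=c['depth'][v-2:v+3,u-2:u+3]; p=p[p>0]
    return o+d*np.median(p) if len(p) else None
def cloud(c,s=None):
    v,u=np.nonzero(c['depth']>0);z=c['depth'][v,u]
    M=np.linalg.inv(cfw(c,s));P=np.c_[(u-c['cx'])/c['fx']*z,-(v-c['cy'])/c['fy']*z,-z]@M[:3,:3].T+M[:3,3]
    return P,u,v
E
python3 - <<'E'
from h import *
s=sense();print(s)
for n in ['scene','side','wrist']:
    c=capture(n);save(c,n+'0.png');print(n,[k for k in c],c['fx'],c['cx'],c['cy'],{k:c[k] for k in c if 'dist' in k})
    for q in ['horn_a_mid','horn_b_mid','horn_c_mid','horn_d_mid','old_rack','new_rack']:
        for d in place_of(q,n)[:5]:
            print(q,np.round(d['centre']),round(d['conf'],2), np.round(at_z(c,d['centre'],{'horn_a_mid':55,'horn_b_mid':50,'horn_c_mid':60,'horn_d_mid':40}.get(q,0),s)))
print(c['mount'])
E
```

```text
{'time_s': 0.0, 'joints': array([-2.23402622e-01,  3.13460259e-01,  1.49845248e+00, -1.58237211e-05,
        1.33101291e+00, -2.23422560e-01]), 'dq': array([ 0.00070972,  0.00033888, -0.0007719 ,  0.00024645,  0.00045608,
       -0.00175664]), 'tau': array([-5.78409599e-04, -4.12261176e+01, -2.59742296e+01, -3.58453699e-04,
        4.11797926e-03, -1.23038126e-05]), 'eef_pos': array([5.24733408e+02, 4.30016322e-02, 2.30724036e+02]), 'ee_rot': array([-5.59897109e-04,  7.07098243e-01,  7.07115005e-01, -3.61658756e-04]), 'force': array([-0.51292461,  0.28194471,  0.05694836]), 'wrist_torque': array([0.01627624, 0.0031106 , 0.03150367]), 'grip_force': 0.0, 'grip_width': 1.0047588959049187}
scene ['color', 'depth', 'fx', 'fy', 'cx', 'cy', 'camera_from_world'] 458.45191093670866 276.6941298147652 209.16121391180502 {}
horn_a_mid [288. 245.] 0.76 [447.  55.  55.]
horn_b_mid [308. 265.] 0.57 [439.   4.  50.]
horn_c_mid [235. 178.] 0.69 [514. 244.  60.]
horn_c_mid [292. 186.] 0.68 [568. 142.  60.]
horn_c_mid [186. 187.] 0.62 [433. 299.  60.]
horn_c_mid [242. 212.] 0.57 [453. 169.  60.]
horn_d
[... 730 characters left out ...]
 'cx', 'cy', 'mount'] 301.0092534269712 280.1611498004023 208.56420354430787 {}
horn_a_mid [209. 142.] 0.75 [451.  50.  55.]
horn_b_mid [208. 192.] 0.9 [445.  -4.  50.]
horn_c_mid [204.   6.] 0.65 [456. 170.  60.]
horn_d_mid [214.  76.] 0.81 [457. 115.  40.]
horn_d_mid [208.   6.] 0.48 [455. 177.  40.]
old_rack [219. 108.] 0.9 [453.  84.   0.]
old_rack [160.  15.] 0.69 [394. 180.   0.]
new_rack [378.  12.] 0.61 [631. 183.   0.]
[[ 1.43086152e-04  9.58489679e-01  2.85127190e-01  7.22594709e+01]
 [ 9.99999764e-01 -3.28869732e-04  6.03702953e-04  2.45254877e-01]
 [ 6.72412752e-04  2.85127036e-01 -9.58489500e-01 -1.42269856e+02]
 [ 0.00000000e+00  0.00000000e+00  0.00000000e+00  1.00000000e+00]]
```

View pics/scene0.png

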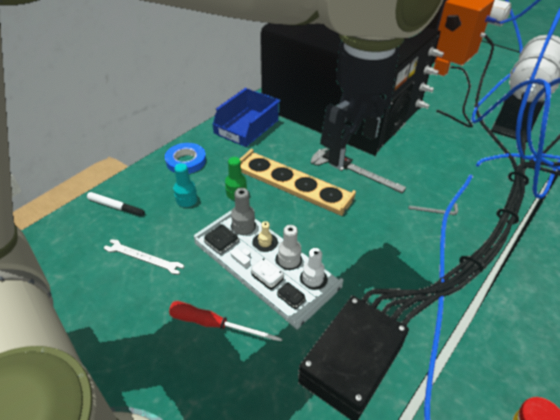

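View pics/side0.png

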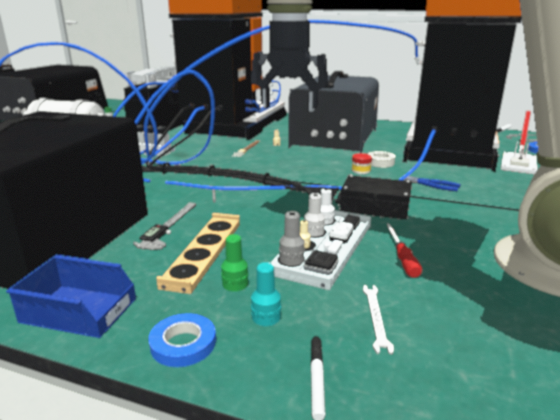

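View pics/wrist0.png

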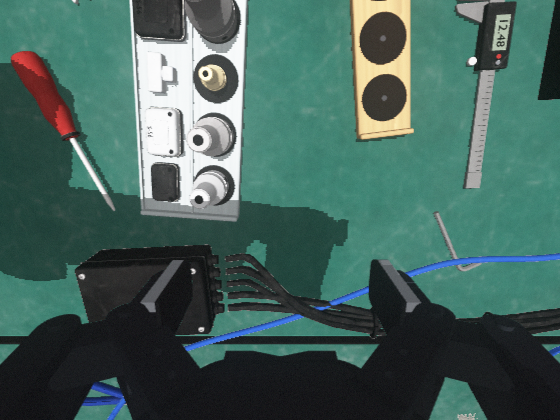

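The pictures show:
- **Old rack, left to right:** dark grey horn c (scene 242,212), yellow d (264,233), a (289,245) and b (314,265).
- **New rack:** at scene (298,183).
- **Look-alikes of c:** green (235,178) and turquoise (186,187). Horn c is the dark grey one on the rack.

Next I raise the wrist and take one view of both racks.

```bash
python3 -m jog '[{"tx":40,"tz":-20,"jaw":-1},{"tx":40,"tz":-20,"jaw":-1},{"tx":40,"tz":-20,"jaw":-1},{"jaw":-1},{"jaw":-1}]'
python3 - <<'E'
from h import *
s=sense();c=capture('wrist');save(c,'w1.png');print(s['eef_pos'])
np.savez('w1.npz',**c)
for q in ['horn_a_mid','horn_b_mid','horn_c_mid','horn_d_mid','old_rack','new_rack']:
    for d in place_of(q,'wrist')[:4]:
        print(q,np.round(d['centre']),round(d['conf'],2), np.round(at_z(c,d['centre'],{'horn_a_mid':55,'horn_b_mid':50,'horn_c_mid':60,'horn_d_mid':40}.get(q,0),s)))
P,u,v=cloud(c,s)
# horn tops
for n,x,y,zt in [('a',451,52,95),('b',446,-3,85),('c',456,170,105),('d',457,114,65)]:
    m=(np.hypot(P[:,0]-x,P[:,1]-y)<28)&(P[:,2]>zt-5)&(P[:,2]<zt+8)
    p=P[m]; print(n,m.sum(), (p[:,:2].min(0)+p[:,:2].max(0))/2 if m.sum() else None, p.mean(0), np.ptp(p,0))
# dark seats
g=c['color'].max(2); k=((g<70)&(c['depth']>0)).astype(np.uint8)
n,l,st,ce=cv2.connectedComponentsWithStats(k)
for i in range(1,n):
    if st[i,4]>300:
        print(st[i],np.round(ce[i]),np.round(at_z(c,ce[i],15,s),1))
E
```

```text
[ 5.25004493e+02 -3.23090467e-03  2.31295435e+02]
horn_a_mid [209. 136.] 0.9 [451.  55.  55.]
horn_b_mid [205. 193.] 0.84 [442.  -6.  50.]
horn_c_mid [205.   5.] 0.57 [457. 171.  60.]
horn_d_mid [213.  78.] 0.59 [456. 113.  40.]
old_rack [216. 107.] 0.87 [449.  85.   0.]
new_rack [377.   8.] 0.92 [629. 187.   0.]
a 530 [451.1910009   54.20020159] [451.69704657  54.68190159  94.32293658] [22.58554854 22.35899936  6.37923908]
b 344 [444.37825932  -3.6483882 ] [445.19768601  -3.06651439  84.32560712] [20.93872425 20.67235102  6.33078784]
c 40 [458.61909116 160.69614577] [458.60268597 160.76011462 101.94058067] [13.36870126  2.19310638  3.7766802 ]
d 193 [454.71057639 113.68734254] [454.91126257 113.55440973  64.20912159] [13.35330537 13.21584562  5.85293943]
[ 133    0   50   39 1742] [157.  18.] [396.6 173.5  15. ]
[ 538    0   22  100 1330] [552.  60.] [819.3 133.2  15. ]
[ 473    2   43   69 1546] [492.  37.] [749.5 156.2  15. ]
[ 360   13   46   51 1773] [382.  38.] [633.6 155.   15. ]
[209  55  29  43 303] [225.  76.] [464.2 117.8  15. ]
[    0    63   560   357 73762] [241. 328.] [ 470.2 -210.1   15. ]
[ 362   75   44   46 1519] [384.  97.] [641.   95.5  15. ]
[151 164  28  38 670] [164. 185.] [383.9  -4.3  15. ]schema error: expected keys tx, ty, tz, ax, ay, az, jaw
```

View pics/w1.png

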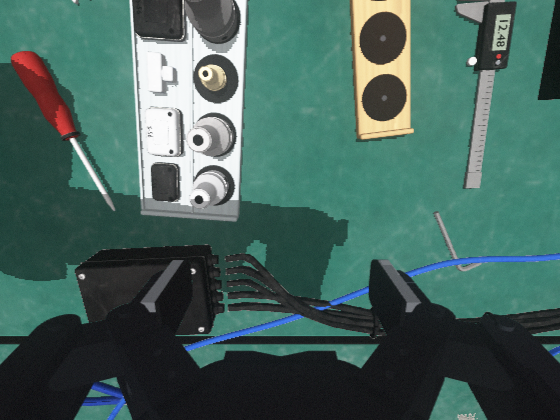

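The view is the same as before, because that move was refused: each row needs all seven keys. It shows two new-rack seats, at (382,38) and (384,97). I'll redo the move with full rows.

```bash
python3 -m jog '[{"tx":50,"ty":0,"tz":-15,"ax":0,"ay":0,"az":0,"jaw":-1},{"tx":50,"ty":0,"tz":-15,"ax":0,"ay":0,"az":0,"jaw":-1},{"tx":30,"ty":0,"tz":-10,"ax":0,"ay":0,"az":0,"jaw":-1},{"tx":0,"ty":0,"tz":0,"ax":0,"ay":0,"az":0,"jaw":-1},{"tx":0,"ty":0,"tz":0,"ax":0,"ay":0,"az":0,"jaw":-1}]' 50
cat > m.py <<'E'
from h import *
s=sense();c=capture('wrist');save(c,'w2.png');print(s['eef_pos'],s['ee_rot'])
P,u,v=cloud(c,s)
for n,x,y,zt in [('a',451,54,95),('b',445,-3,85),('c',458,173,105),('d',455,114,65),('green',515,265,90)]:
    m=(np.hypot(P[:,0]-x,P[:,1]-y)<28)&(P[:,2]>zt-5)&(P[:,2]<zt+8)
    p=P[m]; print(n,m.sum(), np.round([(p[:,:2].min(0)+p[:,:2].max(0))/2, p[:,:2].mean(0), np.ptp(p[:,:2],0)],1).tolist() if m.sum() else None)
g=c['color'].max(2); k=((g<70)&(c['depth']>0)).astype(np.uint8)
n,l,st,ce=cv2.connectedComponentsWithStats(k)
for i in range(1,n):
    if 300<st[i,4]<4000: print(st[i],np.round(ce[i]),np.round(at_z(c,ce[i],15,s),1))
m=(P[:,2]>60)&(P[:,0]>660); p=P[m]; print('tall behind', p.min(0) if m.sum() else None)
E
python3 m.py
```

```text
time_s: 2.02
eef_pos: [524.9, 129.4, 270.9]
ee_rot: [-0.0, 0.707, 0.707, -0.0]
force: [0.6, 0.7, -0.1]
grip_width: 1.002
grip_force: 0.0
[524.94864644 129.3700013  270.8841607 ] [-1.16387293e-04  7.07212663e-01  7.07000794e-01 -3.35432913e-04]
a 306 [[451.0, 55.0], [451.6, 55.8], [22.3, 22.7]]
b 211 [[444.8, -3.1], [445.1, -2.1], [20.4, 19.8]]
c 506 [[458.7, 172.6], [458.9, 173.3], [24.8, 25.3]]
d 109 [[454.5, 114.6], [455.0, 114.6], [13.6, 13.2]]
green 579 [[529.2, 259.4], [529.4, 259.2], [24.6, 24.3]]
[ 339   34   40   45 1393] [359.  56.] [619.  274.2  15. ]
[ 342   88   39   41 1202] [361. 108.] [626.3 214.6  15. ]
[ 162  119   40   41 1447] [181. 139.] [397.4 177.3  15. ]
[439 129  32  55 886] [452. 154.] [750.3 157.6  15. ]
[ 345  138   37   37 1050] [363. 156.] [633.6 155.1  15. ]
[210 169  36  35 557] [229. 184.] [456.3 118.   15. ]
[348 183  35  35 923] [365. 200.] [641.   95.4  15. ]
tall behind [802.00118941  93.07767531  60.00124185]
```

View pics/w2.png

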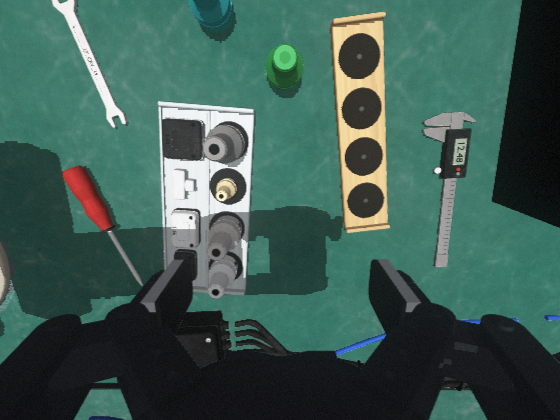

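The view shows all four new-rack seats at (359,56), (361,108), (363,156) and (365,200). Horn c is at (222,145), d at (226,188), a at (222,240) and b at (222,275). The green look-alike is at (285,65). Measured heights and 60 mm pitch agree with the description, and the choice of c is clear. Order of work: b, a, d, c.

```bash
python3 -m jog '[{"tx":-44,"ty":-27,"tz":0,"ax":0,"ay":0,"az":0,"jaw":-1},{"tx":-44,"ty":-27,"tz":0,"ax":0,"ay":0,"az":0,"jaw":-1},{"tx":-44.5,"ty":-26.3,"tz":0,"ax":0,"ay":0,"az":0,"jaw":-1},{"tx":0,"ty":0,"tz":50,"ax":0,"ay":0,"az":0,"jaw":-1},{"tx":0,"ty":0,"tz":50,"ax":0,"ay":0,"az":0,"jaw":-1}]' 60
python3 -m jog '[{"tx":0,"ty":0,"tz":0,"ax":0,"ay":0,"az":0,"jaw":-1},{"tx":0,"ty":0,"tz":0,"ax":0,"ay":0,"az":0,"jaw":-1}]'
python3 - <<'E'
from h import *
s=sense();c=capture('wrist');P,u,v=cloud(c,s);print(s['eef_pos'])
x,y,zt=445,-3,85
m=(np.hypot(P[:,0]-x,P[:,1]-y)<28)&(P[:,2]>zt-5)&(P[:,2]<zt+8);p=P[m];print(len(p),(p.min(0)+p.max(0))/2,np.ptp(p,0))
E
```

```text
time_s: 2.7
eef_pos: [444.4, -4.0, 170.2]
ee_rot: [0.001, 0.708, 0.706, 0.0]
force: [0.6, -0.4, -0.5]
grip_width: 1.001
grip_force: 0.0
time_s: 2.95
eef_pos: [445.5, -3.1, 173.0]
ee_rot: [0.001, 0.707, 0.707, 0.001]
force: [0.7, -0.4, 0.3]
grip_width: 1.0
grip_force: 0.0
[445.53798743  -3.08464208 173.01189505]
509 [444.44673954  -3.77169295  83.27291622] [20.34386087 21.31707647  6.51526084]
```

```bash
python3 -m jog '[{"tx":0,"ty":0,"tz":40,"ax":0,"ay":0,"az":0,"jaw":-1},{"tx":0,"ty":0,"tz":40,"ax":0,"ay":0,"az":0,"jaw":-1},{"tx":0,"ty":0,"tz":32,"ax":0,"ay":0,"az":0,"jaw":-1},{"tx":0,"ty":0,"tz":0,"ax":0,"ay":0,"az":0,"jaw":-1},{"tx":0,"ty":0,"tz":0,"ax":0,"ay":0,"az":0,"jaw":-1}]' 60
python3 -m jog '[{"tx":0,"ty":0,"tz":0,"ax":0,"ay":0,"az":0,"jaw":0.9},{"tx":0,"ty":0,"tz":0,"ax":0,"ay":0,"az":0,"jaw":0.9},{"tx":0,"ty":0,"tz":0,"ax":0,"ay":0,"az":0,"jaw":0.9},{"tx":0,"ty":0,"tz":0,"ax":0,"ay":0,"az":0,"jaw":0.9},{"tx":0,"ty":0,"tz":0,"ax":0,"ay":0,"az":0,"jaw":0.9}]' 60
python3 -m jog '[{"tx":0,"ty":0,"tz":0,"ax":0,"ay":0,"az":0,"jaw":0.9},{"tx":0,"ty":0,"tz":0,"ax":0,"ay":0,"az":0,"jaw":0.9},{"tx":0,"ty":0,"tz":0,"ax":0,"ay":0,"az":0,"jaw":0.9},{"tx":0,"ty":0,"tz":0,"ax":0,"ay":0,"az":0,"jaw":0.9}]' 60
```

```text
time_s: 3.62
eef_pos: [446.0, -2.8, 61.2]
ee_rot: [0.001, 0.707, 0.707, 0.001]
force: [0.8, 0.2, 0.3]
grip_width: 1.001
grip_force: 0.0
time_s: 4.25
eef_pos: [444.8, -2.6, 59.7]
ee_rot: [0.0, 0.707, 0.707, 0.0]
force: [-2.5, -0.2, 5.5]
grip_width: 0.224
grip_force: 58.6
time_s: 4.75
eef_pos: [444.8, -2.5, 59.7]
ee_rot: [0.0, 0.707, 0.707, 0.0]
force: [-2.9, 0.1, 6.4]
grip_width: 0.223
grip_force: 58.6
```

Horn b is gripped. Next I lift it and carry it to the far-left seat.

```bash
python3 -m jog '[{"tx":0,"ty":0,"tz":-25,"ax":0,"ay":0,"az":0,"jaw":0.9},{"tx":0,"ty":0,"tz":-45,"ax":0,"ay":0,"az":0,"jaw":0.9},{"tx":0,"ty":0,"tz":-45,"ax":0,"ay":0,"az":0,"jaw":0.9},{"tx":30,"ty":20,"tz":0,"ax":0,"ay":0,"az":0,"jaw":0.9},{"tx":41,"ty":26,"tz":0,"ax":0,"ay":0,"az":0,"jaw":0.9}]' 60
python3 -m jog '[{"tx":41,"ty":26,"tz":0,"ax":0,"ay":0,"az":0,"jaw":0.9},{"tx":41,"ty":26,"tz":0,"ax":0,"ay":0,"az":0,"jaw":0.9},{"tx":41,"ty":26,"tz":0,"ax":0,"ay":0,"az":0,"jaw":0.9},{"tx":41,"ty":26,"tz":0,"ax":0,"ay":0,"az":0,"jaw":0.9},{"tx":42,"ty":24,"tz":0,"ax":0,"ay":0,"az":0,"jaw":0.9}]' 60
python3 -m jog '[{"tx":0,"ty":0,"tz":0,"ax":0,"ay":0,"az":0,"jaw":0.9},{"tx":0,"ty":0,"tz":0,"ax":0,"ay":0,"az":0,"jaw":0.9},{"tx":0,"ty":0,"tz":0,"ax":0,"ay":0,"az":0,"jaw":0.9}]'
python3 - <<'E'
from h import *
s=sense();c=capture('wrist');save(c,'w3.png')
g=c['color'].max(2); k=((g<70)&(c['depth']>0)).astype(np.uint8)
n,l,st,ce=cv2.connectedComponentsWithStats(k)
for i in range(1,n):
    if 300<st[i,4]<9000: print(st[i],np.round(ce[i]),np.round(at_z(c,ce[i],15,s),1))
E
```

```text
time_s: 5.38
eef_pos: [491.0, 68.9, 174.4]
ee_rot: [0.0, 0.708, 0.706, -0.0]
force: [1.3, 0.5, -3.8]
grip_width: 0.225
grip_force: 60.2
time_s: 6.0
eef_pos: [619.0, 275.7, 173.1]
ee_rot: [-0.0, 0.707, 0.707, -0.001]
force: [1.6, -0.3, -4.4]
grip_width: 0.223
grip_force: 60.1
time_s: 6.38
eef_pos: [618.5, 273.5, 174.3]
ee_rot: [-0.0, 0.707, 0.707, -0.0]
force: [0.3, -0.4, -3.9]
grip_width: 0.225
grip_force: 60.4
[479   0  35  66 936] [499.  22.] [811.7 427.4  15. ]
[  0  58  23  53 663] [ 8. 90.] [364.  371.9  15. ]
[ 258  169   47   43 1548] [281. 190.] [619.2 275.5  15. ]
[  54  260   50   44 1845] [ 78. 281.] [390.9 170.9  15. ]
```

View pics/w3.png

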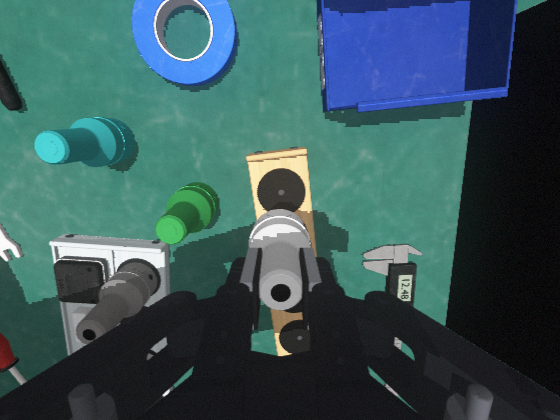

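Horn b hangs upright at (281,265), in front of the far-left seat at (281,190). Horns d and c are still on the old rack. I'll lower it, release and retreat, clear of the green look-alike.

```bash
python3 -m jog '[{"tx":0,"ty":0,"tz":40,"ax":0,"ay":0,"az":0,"jaw":0.9},{"tx":0,"ty":0,"tz":40,"ax":0,"ay":0,"az":0,"jaw":0.9},{"tx":0,"ty":0,"tz":24,"ax":0,"ay":0,"az":0,"jaw":0.9},{"tx":0,"ty":0,"tz":8,"ax":0,"ay":0,"az":0,"jaw":0.9},{"tx":0,"ty":0,"tz":2.5,"ax":0,"ay":0,"az":0,"jaw":0.9}]' 60
python3 -m jog '[{"tx":0,"ty":0,"tz":0,"ax":0,"ay":0,"az":0,"jaw":0.9},{"tx":0,"ty":0,"tz":0,"ax":0,"ay":0,"az":0,"jaw":0.9},{"tx":0,"ty":0,"tz":0,"ax":0,"ay":0,"az":0,"jaw":0.9}]'
```

```text
time_s: 7.05
eef_pos: [619.1, 274.2, 60.5]
ee_rot: [0.0, 0.707, 0.707, 0.0]
force: [-0.1, -0.3, -3.8]
grip_width: 0.222
grip_force: 60.4
time_s: 7.42
eef_pos: [618.9, 274.5, 60.3]
ee_rot: [0.0, 0.707, 0.707, 0.0]
force: [0.2, 0.8, -4.4]
grip_width: 0.223
grip_force: 60.4
```

```bash
python3 -m jog '[{"tx":0,"ty":0,"tz":0.7,"ax":0,"ay":0,"az":0,"jaw":0.9},{"tx":0,"ty":0,"tz":0,"ax":0,"ay":0,"az":0,"jaw":0.9}]'
python3 -m jog '[{"tx":0,"ty":0,"tz":0.6,"ax":0,"ay":0,"az":0,"jaw":0.9},{"tx":0,"ty":0,"tz":0,"ax":0,"ay":0,"az":0,"jaw":0.9}]'
python3 -m jog '[{"tx":0,"ty":0,"tz":0,"ax":0,"ay":0,"az":0,"jaw":0},{"tx":0,"ty":0,"tz":0,"ax":0,"ay":0,"az":0,"jaw":-0.6},{"tx":0,"ty":0,"tz":0,"ax":0,"ay":0,"az":0,"jaw":-0.6},{"tx":0,"ty":0,"tz":0,"ax":0,"ay":0,"az":0,"jaw":-0.6},{"tx":0,"ty":0,"tz":0,"ax":0,"ay":0,"az":0,"jaw":-0.6}]'
python3 -m jog '[{"tx":0,"ty":0,"tz":-40,"ax":0,"ay":0,"az":0,"jaw":-0.6},{"tx":0,"ty":0,"tz":-50,"ax":0,"ay":0,"az":0,"jaw":-0.6},{"tx":0,"ty":0,"tz":-40,"ax":0,"ay":0,"az":0,"jaw":-1},{"tx":0,"ty":0,"tz":0,"ax":0,"ay":0,"az":0,"jaw":-1},{"tx":0,"ty":0,"tz":0,"ax":0,"ay":0,"az":0,"jaw":-1}]'
cat > chk.py <<'E'
from h import *
import sys
s=sense();c=capture('wrist');save(c,'chk.png');print(s['eef_pos'])
P,u,v=cloud(c,s)
for a in sys.argv[1:]:
    x,y,zt=map(float,a.split(','))
    m=(np.hypot(P[:,0]-x,P[:,1]-y)<28)&(P[:,2]>zt-5)&(P[:,2]<zt+8);p=P[m]
    print(a,len(p),(p.min(0)+p.max(0))/2 if len(p) else 0,np.ptp(p,0) if len(p) else 0)
E
python3 chk.py 619,274,85 451,55,95
```

```text
time_s: 7.68
eef_pos: [618.9, 274.6, 59.9]
ee_rot: [0.0, 0.707, 0.707, 0.0]
force: [-2.7, -0.3, 2.4]
grip_width: 0.224
grip_force: 61.1
time_s: 7.92
eef_pos: [619.0, 274.6, 59.8]
ee_rot: [0.0, 0.707, 0.707, 0.001]
force: [-4.1, -1.1, 6.5]
grip_width: 0.226
grip_force: 61.8
time_s: 8.55
eef_pos: [618.7, 274.5, 58.5]
ee_rot: [-0.0, 0.707, 0.707, -0.0]
force: [0.1, -0.3, 0.1]
grip_width: 0.802
grip_force: 0.0
time_s: 9.18
eef_pos: [618.3, 274.4, 187.4]
ee_rot: [-0.0, 0.707, 0.707, -0.001]
force: [-0.1, 2.0, -0.9]
grip_width: 0.999
grip_force: 0.0
[618.33879747 274.39536953 187.42779287]
619,274,85 456 [618.55784663 273.65846976  83.39165911] [19.80726522 20.05136337  6.74884243]
451,55,95 318 [450.95980973  57.76174009  93.31375003] [23.48336301 19.97389081  6.32639721]
```

Horn b stands on the middle of its seat, (618.6, 273.7). Next is horn a.

```bash
python3 -m jog '[{"tx":-44,"ty":-33.5,"tz":0,"ax":0,"ay":0,"az":0,"jaw":-1},{"tx":-44,"ty":-33.5,"tz":0,"ax":0,"ay":0,"az":0,"jaw":-1},{"tx":-44,"ty":-33.5,"tz":0,"ax":0,"ay":0,"az":0,"jaw":-1},{"tx":-44,"ty":-33.5,"tz":0,"ax":0,"ay":0,"az":0,"jaw":-1},{"tx":-43.5,"ty":-33.5,"tz":0,"ax":0,"ay":0,"az":0,"jaw":-1}]'
python3 -m jog '[{"tx":0,"ty":0,"tz":0,"ax":0,"ay":0,"az":0,"jaw":-1},{"tx":0,"ty":0,"tz":0,"ax":0,"ay":0,"az":0,"jaw":-1},{"tx":0,"ty":0,"tz":0,"ax":0,"ay":0,"az":0,"jaw":-1}]'
python3 chk.py 451,55,95
```

```text
time_s: 9.85
eef_pos: [449.5, 53.9, 187.5]
ee_rot: [-0.001, 0.707, 0.707, -0.001]
force: [1.6, -0.3, 0.5]
grip_width: 0.999
grip_force: 0.0
time_s: 10.22
eef_pos: [451.6, 55.7, 188.1]
ee_rot: [-0.0, 0.707, 0.708, -0.0]
force: [0.2, 0.0, 0.1]
grip_width: 0.998
grip_force: 0.0
[451.59679571  55.69882758 188.10399129]
451,55,95 598 [451.07687821  54.7475979   93.38345075] [22.4336208  22.47631902  6.76519663]
```

```bash
python3 -m jog '[{"tx":-0.7,"ty":-0.5,"tz":45,"ax":0,"ay":0,"az":0,"jaw":-1},{"tx":0,"ty":0,"tz":45,"ax":0,"ay":0,"az":0,"jaw":-1},{"tx":0,"ty":0,"tz":31,"ax":0,"ay":0,"az":0,"jaw":-1},{"tx":0,"ty":0,"tz":0,"ax":0,"ay":0,"az":0,"jaw":-1},{"tx":0,"ty":0,"tz":0,"ax":0,"ay":0,"az":0,"jaw":-1}]' 60
python3 -m jog '[{"tx":0,"ty":0,"tz":0,"ax":0,"ay":0,"az":0,"jaw":0.9},{"tx":0,"ty":0,"tz":0,"ax":0,"ay":0,"az":0,"jaw":0.9},{"tx":0,"ty":0,"tz":0,"ax":0,"ay":0,"az":0,"jaw":0.9},{"tx":0,"ty":0,"tz":0,"ax":0,"ay":0,"az":0,"jaw":0.9},{"tx":0,"ty":0,"tz":0,"ax":0,"ay":0,"az":0,"jaw":0.9}]' 60
python3 -m jog '[{"tx":0,"ty":0,"tz":0,"ax":0,"ay":0,"az":0,"jaw":0.9},{"tx":0,"ty":0,"tz":0,"ax":0,"ay":0,"az":0,"jaw":0.9},{"tx":0,"ty":0,"tz":0,"ax":0,"ay":0,"az":0,"jaw":0.9},{"tx":0,"ty":0,"tz":0,"ax":0,"ay":0,"az":0,"jaw":0.9}]' 60
```

```text
time_s: 10.9
eef_pos: [451.5, 54.5, 68.5]
ee_rot: [0.001, 0.707, 0.707, 0.0]
force: [-0.9, -0.4, 0.4]
grip_width: 1.006
grip_force: 0.0
time_s: 11.52
eef_pos: [450.6, 54.3, 68.0]
ee_rot: [-0.0, 0.707, 0.707, -0.0]
force: [-3.6, -1.1, 8.2]
grip_width: 0.245
grip_force: 58.7
time_s: 12.02
eef_pos: [450.6, 54.3, 68.1]
ee_rot: [-0.0, 0.707, 0.707, -0.0]
force: [-3.0, -0.3, 7.4]
grip_width: 0.247
grip_force: 58.7
```

```bash
python3 -m jog '[{"tx":0,"ty":0,"tz":-25,"ax":0,"ay":0,"az":0,"jaw":0.9},{"tx":0,"ty":0,"tz":-45,"ax":0,"ay":0,"az":0,"jaw":0.9},{"tx":0,"ty":0,"tz":-45,"ax":0,"ay":0,"az":0,"jaw":0.9},{"tx":20,"ty":20,"tz":0,"ax":0,"ay":0,"az":0,"jaw":0.9},{"tx":35,"ty":39,"tz":0,"ax":0,"ay":0,"az":0,"jaw":0.9}]' 60
python3 -m jog '[{"tx":35,"ty":39,"tz":0,"ax":0,"ay":0,"az":0,"jaw":0.9},{"tx":35,"ty":39,"tz":0,"ax":0,"ay":0,"az":0,"jaw":0.9},{"tx":35,"ty":38,"tz":0,"ax":0,"ay":0,"az":0,"jaw":0.9},{"tx":0,"ty":0,"tz":0,"ax":0,"ay":0,"az":0,"jaw":0.9},{"tx":0,"ty":0,"tz":0,"ax":0,"ay":0,"az":0,"jaw":0.9}]' 60
python3 -m jog '[{"tx":0,"ty":0,"tz":0,"ax":0,"ay":0,"az":0,"jaw":0.9},{"tx":0,"ty":0,"tz":0,"ax":0,"ay":0,"az":0,"jaw":0.9}]'
python3 -m jog '[{"tx":0,"ty":0,"tz":40,"ax":0,"ay":0,"az":0,"jaw":0.9},{"tx":0,"ty":0,"tz":40,"ax":0,"ay":0,"az":0,"jaw":0.9},{"tx":0,"ty":0,"tz":20,"ax":0,"ay":0,"az":0,"jaw":0.9},{"tx":0,"ty":0,"tz":8,"ax":0,"ay":0,"az":0,"jaw":0.9},{"tx":0,"ty":0,"tz":4,"ax":0,"ay":0,"az":0,"jaw":0.9}]'
python3 -m jog '[{"tx":0,"ty":0,"tz":0,"ax":0,"ay":0,"az":0,"jaw":0.9},{"tx":0,"ty":0,"tz":0,"ax":0,"ay":0,"az":0,"jaw":0.9}]'
python3 -c "
from h import *
save(capture('side'),'s1.png')"
```

```text
time_s: 12.65
eef_pos: [510.0, 109.3, 183.0]
ee_rot: [0.0, 0.708, 0.706, 0.0]
force: [1.0, -0.9, -3.1]
grip_width: 0.246
grip_force: 60.1
time_s: 13.28
eef_pos: [625.1, 213.9, 181.7]
ee_rot: [-0.0, 0.707, 0.707, -0.001]
force: [-0.4, -0.0, -2.8]
grip_width: 0.247
grip_force: 60.4
time_s: 13.52
eef_pos: [625.5, 213.7, 183.1]
ee_rot: [0.0, 0.707, 0.707, 0.0]
force: [0.0, 0.2, -3.3]
grip_width: 0.25
grip_force: 60.4
time_s: 14.15
eef_pos: [626.0, 214.2, 71.1]
ee_rot: [0.0, 0.707, 0.707, 0.0]
force: [-0.0, 0.1, -2.9]
grip_width: 0.248
grip_force: 60.4
time_s: 14.4
eef_pos: [626.1, 214.3, 71.4]
ee_rot: [0.0, 0.707, 0.707, 0.001]
force: [0.5, 0.6, -3.8]
grip_width: 0.243
grip_force: 60.4
```

View pics/s1.png

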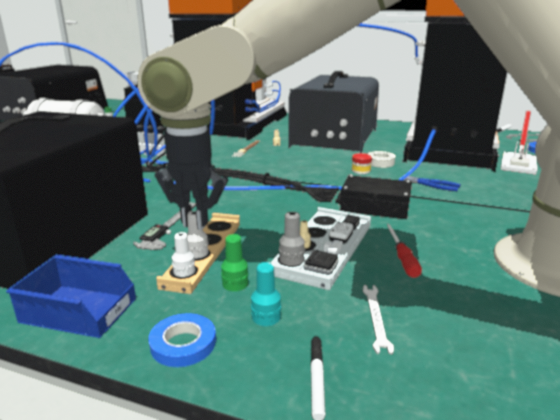

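Horn b stands on the far-left seat at (182,262), and a is held over the next seat at (195,240). Horns c and d are still on the old rack. I'll set a down and release it.

```bash
python3 -m jog '[{"tx":0,"ty":0,"tz":2,"ax":0,"ay":0,"az":0,"jaw":0.9},{"tx":0,"ty":0,"tz":0.6,"ax":0,"ay":0,"az":0,"jaw":0.9},{"tx":0,"ty":0,"tz":0,"ax":0,"ay":0,"az":0,"jaw":0.9}]'
python3 -m jog '[{"tx":0,"ty":0,"tz":0.8,"ax":0,"ay":0,"az":0,"jaw":0.9},{"tx":0,"ty":0,"tz":0,"ax":0,"ay":0,"az":0,"jaw":0.9}]'
```

```text
time_s: 14.82
eef_pos: [625.8, 214.3, 68.2]
ee_rot: [0.0, 0.707, 0.707, 0.0]
force: [-0.3, 0.9, 0.7]
grip_width: 0.252
grip_force: 60.8
time_s: 15.08
eef_pos: [625.9, 214.4, 68.1]
ee_rot: [0.0, 0.707, 0.707, 0.0]
force: [-2.5, -0.8, 6.3]
grip_width: 0.244
grip_force: 61.7
```

```bash
python3 -m jog '[{"tx":0,"ty":0,"tz":0,"ax":0,"ay":0,"az":0,"jaw":0},{"tx":0,"ty":0,"tz":0,"ax":0,"ay":0,"az":0,"jaw":-0.6},{"tx":0,"ty":0,"tz":0,"ax":0,"ay":0,"az":0,"jaw":-0.6},{"tx":0,"ty":0,"tz":0,"ax":0,"ay":0,"az":0,"jaw":-0.6},{"tx":0,"ty":0,"tz":0,"ax":0,"ay":0,"az":0,"jaw":-0.6}]'
python3 -m jog '[{"tx":0,"ty":0,"tz":-40,"ax":0,"ay":0,"az":0,"jaw":-0.6},{"tx":0,"ty":0,"tz":-50,"ax":0,"ay":0,"az":0,"jaw":-0.6},{"tx":0,"ty":0,"tz":-30,"ax":0,"ay":0,"az":0,"jaw":-1},{"tx":0,"ty":0,"tz":0,"ax":0,"ay":0,"az":0,"jaw":-1},{"tx":0,"ty":0,"tz":0,"ax":0,"ay":0,"az":0,"jaw":-1}]'
python3 chk.py 626,214,95
python3 -m jog '[{"tx":-25,"ty":-43,"tz":0,"ax":0,"ay":0,"az":0,"jaw":-0.6},{"tx":-25,"ty":-43,"tz":0,"ax":0,"ay":0,"az":0,"jaw":-0.6},{"tx":-25,"ty":-43,"tz":0,"ax":0,"ay":0,"az":0,"jaw":-0.6},{"tx":-25,"ty":-42.5,"tz":0,"ax":0,"ay":0,"az":0,"jaw":-0.6},{"tx":0,"ty":0,"tz":0,"ax":0,"ay":0,"az":0,"jaw":-0.6}]'
python3 -m jog '[{"tx":0,"ty":0,"tz":0,"ax":0,"ay":0,"az":0,"jaw":-0.6},{"tx":0,"ty":0,"tz":0,"ax":0,"ay":0,"az":0,"jaw":-0.6}]'
python3 chk.py 454.6,114.4,65 458.7,172.6,105
```

```text
time_s: 15.7
eef_pos: [625.7, 214.3, 67.1]
ee_rot: [-0.0, 0.707, 0.707, 0.0]
force: [0.3, 0.0, 0.8]
grip_width: 0.801
grip_force: 0.0
time_s: 16.32
eef_pos: [625.3, 214.2, 185.8]
ee_rot: [-0.001, 0.707, 0.707, -0.001]
force: [-0.6, -1.1, -1.4]
grip_width: 1.003
grip_force: 0.0
[625.25208786 214.19983918 185.75642547]
626,214,95 618 [626.26235674 215.01616777  93.58185854] [22.22132034 22.696524    7.13653609]
time_s: 17.0
eef_pos: [451.6, 113.5, 186.2]
ee_rot: [-0.001, 0.708, 0.707, -0.001]
force: [0.4, 0.2, -0.3]
grip_width: 0.797
grip_force: 0.0
time_s: 17.25
eef_pos: [454.8, 114.6, 186.7]
ee_rot: [-0.0, 0.707, 0.707, -0.0]
force: [-0.2, 0.4, -0.1]
grip_width: 0.804
grip_force: 0.0
[454.82029181 114.57386511 186.73448094]
454.6,114.4,65 182 [454.69961433 114.18175121  63.31099669] [12.86029409 13.76584822  5.71877208]
458.7,172.6,105 957 [458.04459387 172.83725791 103.58994095] [24.43638779 25.27164904  6.69210559]
```

```bash
python3 -m jog '[{"tx":-0.4,"ty":0,"tz":45,"ax":0,"ay":0,"az":0,"jaw":-0.6},{"tx":0,"ty":0,"tz":45,"ax":0,"ay":0,"az":0,"jaw":-0.6},{"tx":0,"ty":0,"tz":35,"ax":0,"ay":0,"az":0,"jaw":-0.6},{"tx":0,"ty":0,"tz":15,"ax":0,"ay":0,"az":0,"jaw":-0.6},{"tx":0,"ty":0,"tz":8.5,"ax":0,"ay":0,"az":0,"jaw":-0.6}]' 50
python3 -m jog '[{"tx":0,"ty":0,"tz":0,"ax":0,"ay":0,"az":0,"jaw":-0.6},{"tx":0,"ty":0,"tz":0,"ax":0,"ay":0,"az":0,"jaw":-0.6}]'
python3 -m jog '[{"tx":0,"ty":0,"tz":0,"ax":0,"ay":0,"az":0,"jaw":0.9},{"tx":0,"ty":0,"tz":0,"ax":0,"ay":0,"az":0,"jaw":0.9},{"tx":0,"ty":0,"tz":0,"ax":0,"ay":0,"az":0,"jaw":0.9},{"tx":0,"ty":0,"tz":0,"ax":0,"ay":0,"az":0,"jaw":0.9},{"tx":0,"ty":0,"tz":0,"ax":0,"ay":0,"az":0,"jaw":0.9}]' 50
python3 -m jog '[{"tx":0,"ty":0,"tz":0,"ax":0,"ay":0,"az":0,"jaw":0.9},{"tx":0,"ty":0,"tz":0,"ax":0,"ay":0,"az":0,"jaw":0.9},{"tx":0,"ty":0,"tz":0,"ax":0,"ay":0,"az":0,"jaw":0.9}]' 50
```

```text
time_s: 17.92
eef_pos: [454.7, 114.0, 38.4]
ee_rot: [0.0, 0.707, 0.707, 0.0]
force: [0.5, -0.2, -0.3]
grip_width: 0.797
grip_force: 0.0
time_s: 18.18
eef_pos: [454.8, 113.9, 39.5]
ee_rot: [0.001, 0.707, 0.707, 0.001]
force: [-0.6, 1.1, -0.4]
grip_width: 0.801
grip_force: 0.0
time_s: 18.8
eef_pos: [454.1, 113.9, 39.0]
ee_rot: [-0.0, 0.707, 0.707, -0.0]
force: [-2.7, -0.1, 5.5]
grip_width: 0.21
grip_force: 48.4
time_s: 19.18
eef_pos: [454.1, 113.9, 39.0]
ee_rot: [-0.0, 0.707, 0.707, -0.0]
force: [-2.9, -0.3, 5.1]
grip_width: 0.213
grip_force: 48.4
```

```bash
python3 -m jog '[{"tx":0,"ty":0,"tz":-25,"ax":0,"ay":0,"az":0,"jaw":0.9},{"tx":0,"ty":0,"tz":-45,"ax":0,"ay":0,"az":0,"jaw":0.9},{"tx":0,"ty":0,"tz":-45,"ax":0,"ay":0,"az":0,"jaw":0.9},{"tx":5,"ty":22,"tz":0,"ax":0,"ay":0,"az":0,"jaw":0.9},{"tx":9,"ty":40,"tz":0,"ax":0,"ay":0,"az":0,"jaw":0.9}]' 50
python3 -m jog '[{"tx":9,"ty":40,"tz":0,"ax":0,"ay":0,"az":0,"jaw":0.9},{"tx":9,"ty":40,"tz":0,"ax":0,"ay":0,"az":0,"jaw":0.9},{"tx":9,"ty":37.5,"tz":0,"ax":0,"ay":0,"az":0,"jaw":0.9},{"tx":0,"ty":0,"tz":0,"ax":0,"ay":0,"az":0,"jaw":0.9},{"tx":0,"ty":0,"tz":0,"ax":0,"ay":0,"az":0,"jaw":0.9}]' 50
python3 -m jog '[{"tx":0,"ty":0,"tz":0,"ax":0,"ay":0,"az":0,"jaw":0.9},{"tx":0,"ty":0,"tz":0,"ax":0,"ay":0,"az":0,"jaw":0.9}]'
python3 -m jog '[{"tx":0,"ty":0,"tz":40,"ax":0,"ay":0,"az":0,"jaw":0.9},{"tx":0,"ty":0,"tz":40,"ax":0,"ay":0,"az":0,"jaw":0.9},{"tx":0,"ty":0,"tz":20,"ax":0,"ay":0,"az":0,"jaw":0.9},{"tx":0,"ty":0,"tz":8,"ax":0,"ay":0,"az":0,"jaw":0.9},{"tx":0,"ty":0,"tz":4,"ax":0,"ay":0,"az":0,"jaw":0.9}]'
python3 -m jog '[{"tx":0,"ty":0,"tz":0,"ax":0,"ay":0,"az":0,"jaw":0.9},{"tx":0,"ty":0,"tz":0,"ax":0,"ay":0,"az":0,"jaw":0.9}]'
```

```text
time_s: 19.8
eef_pos: [516.6, 128.0, 154.4]
ee_rot: [0.0, 0.707, 0.707, 0.0]
force: [-0.3, -0.3, -0.6]
grip_width: 0.21
grip_force: 48.5
time_s: 20.42
eef_pos: [633.1, 154.8, 153.1]
ee_rot: [-0.0, 0.707, 0.707, -0.0]
force: [0.1, -0.1, -1.3]
grip_width: 0.213
grip_force: 48.6
time_s: 20.68
eef_pos: [633.4, 154.8, 154.0]
ee_rot: [0.0, 0.707, 0.707, 0.0]
force: [0.6, -0.5, -1.4]
grip_width: 0.216
grip_force: 48.6
time_s: 21.3
eef_pos: [634.0, 154.9, 42.1]
ee_rot: [0.0, 0.707, 0.707, 0.0]
force: [-0.0, -0.1, -1.2]
grip_width: 0.211
grip_force: 48.6
time_s: 21.55
eef_pos: [634.1, 154.9, 42.5]
ee_rot: [0.0, 0.707, 0.707, 0.001]
force: [1.2, -0.9, -2.3]
grip_width: 0.211
grip_force: 48.6
```

```bash
python3 -m jog '[{"tx":0,"ty":-0.4,"tz":2,"ax":0,"ay":0,"az":0,"jaw":0.9},{"tx":0,"ty":0,"tz":0.9,"ax":0,"ay":0,"az":0,"jaw":0.9},{"tx":0,"ty":0,"tz":0,"ax":0,"ay":0,"az":0,"jaw":0.9}]'
python3 -m jog '[{"tx":0,"ty":0,"tz":0.7,"ax":0,"ay":0,"az":0,"jaw":0.9},{"tx":0,"ty":0,"tz":0,"ax":0,"ay":0,"az":0,"jaw":0.9}]'
```

```text
time_s: 21.92
eef_pos: [633.4, 154.9, 39.1]
ee_rot: [0.0, 0.707, 0.707, 0.0]
force: [-2.6, 0.1, 2.8]
grip_width: 0.214
grip_force: 49.3
time_s: 22.18
eef_pos: [633.5, 154.9, 39.0]
ee_rot: [0.0, 0.707, 0.707, 0.0]
force: [-3.8, -0.5, 7.6]
grip_width: 0.212
grip_force: 50.2
```

```bash
python3 -m jog '[{"tx":0,"ty":0,"tz":0,"ax":0,"ay":0,"az":0,"jaw":0},{"tx":0,"ty":0,"tz":0,"ax":0,"ay":0,"az":0,"jaw":-0.6},{"tx":0,"ty":0,"tz":0,"ax":0,"ay":0,"az":0,"jaw":-0.6},{"tx":0,"ty":0,"tz":0,"ax":0,"ay":0,"az":0,"jaw":-0.6},{"tx":0,"ty":0,"tz":0,"ax":0,"ay":0,"az":0,"jaw":-0.6}]'
python3 -m jog '[{"tx":0,"ty":0,"tz":-50,"ax":0,"ay":0,"az":0,"jaw":-0.6},{"tx":0,"ty":0,"tz":-50,"ax":0,"ay":0,"az":0,"jaw":-0.6},{"tx":0,"ty":0,"tz":-50,"ax":0,"ay":0,"az":0,"jaw":-1},{"tx":0,"ty":0,"tz":0,"ax":0,"ay":0,"az":0,"jaw":-1},{"tx":0,"ty":0,"tz":0,"ax":0,"ay":0,"az":0,"jaw":-1}]'
python3 chk.py 633.6,155,65
python3 -m jog '[{"tx":5,"ty":-44,"tz":0,"ax":0,"ay":0,"az":0,"jaw":-1},{"tx":4.5,"ty":-44,"tz":0,"ax":0,"ay":0,"az":0,"jaw":-1},{"tx":4.5,"ty":-44,"tz":0,"ax":0,"ay":0,"az":0,"jaw":-1},{"tx":4,"ty":-43,"tz":0,"ax":0,"ay":0,"az":0,"jaw":-1},{"tx":0,"ty":0,"tz":0,"ax":0,"ay":0,"az":0,"jaw":-1}]'
python3 -m jog '[{"tx":0,"ty":0,"tz":0,"ax":0,"ay":0,"az":0,"jaw":-1},{"tx":0,"ty":0,"tz":0,"ax":0,"ay":0,"az":0,"jaw":-1}]'
python3 chk.py 458.7,172.6,105
```

```text
time_s: 22.8
eef_pos: [633.3, 154.9, 38.0]
ee_rot: [0.0, 0.707, 0.707, -0.0]
force: [0.0, 0.5, 0.3]
grip_width: 0.797
grip_force: 0.0
time_s: 23.42
eef_pos: [632.9, 154.9, 187.1]
ee_rot: [-0.0, 0.707, 0.707, -0.001]
force: [-1.0, 0.2, -0.4]
grip_width: 0.997
grip_force: 0.0
[632.9294988  154.86154721 187.05003855]
633.6,155,65 189 [633.60851951 155.35553248  63.2795467 ] [12.88317943 13.91254832  6.15691831]
time_s: 24.1
eef_pos: [455.8, 173.3, 187.1]
ee_rot: [-0.001, 0.707, 0.708, -0.001]
force: [0.3, 0.3, -0.6]
grip_width: 1.002
grip_force: 0.0
time_s: 24.35
eef_pos: [459.0, 172.7, 187.5]
ee_rot: [-0.0, 0.707, 0.707, -0.0]
force: [-0.4, -0.0, 0.7]
grip_width: 1.002
grip_force: 0.0
[458.97472195 172.69348128 187.50791565]
458.7,172.6,105 781 [458.10584849 173.10975332 103.33208024] [25.51269051 25.19282352  6.55826361]
```

View pics/chk.png

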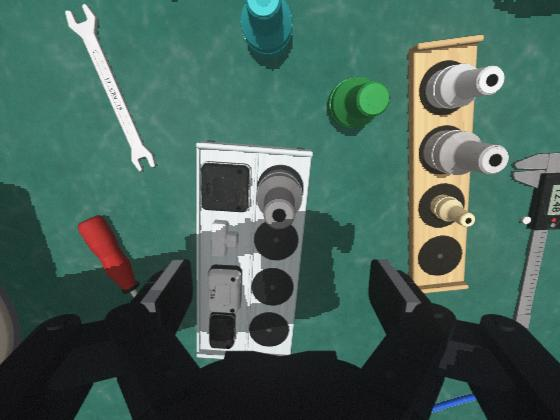

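The view shows b (450,85), a (455,150) and d (440,205) centred on their seats, the far-right seat empty at (440,256), and the samples undisturbed. The dark grey horn c is at (280,200). Now I grasp c.

```bash
python3 -m jog '[{"tx":0.3,"ty":-0.5,"tz":45,"ax":0,"ay":0,"az":0,"jaw":-1},{"tx":0,"ty":0,"tz":45,"ax":0,"ay":0,"az":0,"jaw":-1},{"tx":0,"ty":0,"tz":25,"ax":0,"ay":0,"az":0,"jaw":-1},{"tx":0,"ty":0,"tz":0,"ax":0,"ay":0,"az":0,"jaw":-1},{"tx":0,"ty":0,"tz":0,"ax":0,"ay":0,"az":0,"jaw":-1}]' 60
python3 -m jog '[{"tx":0,"ty":0,"tz":0,"ax":0,"ay":0,"az":0,"jaw":0.9},{"tx":0,"ty":0,"tz":0,"ax":0,"ay":0,"az":0,"jaw":0.9},{"tx":0,"ty":0,"tz":0,"ax":0,"ay":0,"az":0,"jaw":0.9},{"tx":0,"ty":0,"tz":0,"ax":0,"ay":0,"az":0,"jaw":0.9},{"tx":0,"ty":0,"tz":0,"ax":0,"ay":0,"az":0,"jaw":0.9}]' 60
python3 -m jog '[{"tx":0,"ty":0,"tz":0,"ax":0,"ay":0,"az":0,"jaw":0.9},{"tx":0,"ty":0,"tz":0,"ax":0,"ay":0,"az":0,"jaw":0.9},{"tx":0,"ty":0,"tz":0,"ax":0,"ay":0,"az":0,"jaw":0.9},{"tx":0,"ty":0,"tz":0,"ax":0,"ay":0,"az":0,"jaw":0.9}]' 60
```

```text
time_s: 25.02
eef_pos: [458.6, 173.2, 73.9]
ee_rot: [0.0, 0.707, 0.707, 0.001]
force: [-0.5, 0.9, 0.2]
grip_width: 1.003
grip_force: 0.0
time_s: 25.65
eef_pos: [457.8, 173.2, 73.6]
ee_rot: [-0.0, 0.707, 0.707, -0.0]
force: [-2.7, -1.3, 6.5]
grip_width: 0.286
grip_force: 59.1
time_s: 26.15
eef_pos: [457.7, 173.2, 73.6]
ee_rot: [-0.0, 0.707, 0.707, -0.0]
force: [-2.2, -0.4, 6.6]
grip_width: 0.283
grip_force: 59.1
```

```bash
python3 -m jog '[{"tx":0,"ty":0,"tz":-25,"ax":0,"ay":0,"az":0,"jaw":0.9},{"tx":0,"ty":0,"tz":-45,"ax":0,"ay":0,"az":0,"jaw":0.9},{"tx":0,"ty":0,"tz":-45,"ax":0,"ay":0,"az":0,"jaw":0.9},{"tx":-10,"ty":22,"tz":0,"ax":0,"ay":0,"az":0,"jaw":0.9},{"tx":-17,"ty":40.5,"tz":0,"ax":0,"ay":0,"az":0,"jaw":0.9}]' 60
python3 -m jog '[{"tx":-17,"ty":40.5,"tz":0,"ax":0,"ay":0,"az":0,"jaw":0.9},{"tx":-17,"ty":40.5,"tz":0,"ax":0,"ay":0,"az":0,"jaw":0.9},{"tx":-16.8,"ty":39.2,"tz":0,"ax":0,"ay":0,"az":0,"jaw":0.9},{"tx":0,"ty":0,"tz":0,"ax":0,"ay":0,"az":0,"jaw":0.9},{"tx":0,"ty":0,"tz":0,"ax":0,"ay":0,"az":0,"jaw":0.9}]' 60
python3 -m jog '[{"tx":0,"ty":0,"tz":0,"ax":0,"ay":0,"az":0,"jaw":0.9},{"tx":0,"ty":0,"tz":0,"ax":0,"ay":0,"az":0,"jaw":0.9}]'
python3 -m jog '[{"tx":0,"ty":0,"tz":40,"ax":0,"ay":0,"az":0,"jaw":0.9},{"tx":0,"ty":0,"tz":40,"ax":0,"ay":0,"az":0,"jaw":0.9},{"tx":0,"ty":0,"tz":20,"ax":0,"ay":0,"az":0,"jaw":0.9},{"tx":0,"ty":0,"tz":8,"ax":0,"ay":0,"az":0,"jaw":0.9},{"tx":0,"ty":0,"tz":4,"ax":0,"ay":0,"az":0,"jaw":0.9}]'
python3 -m jog '[{"tx":0,"ty":0,"tz":0,"ax":0,"ay":0,"az":0,"jaw":0.9},{"tx":0,"ty":0,"tz":0,"ax":0,"ay":0,"az":0,"jaw":0.9}]'
```

```text
time_s: 26.78
eef_pos: [520.4, 146.4, 188.5]
ee_rot: [-0.0, 0.707, 0.708, 0.0]
force: [1.5, -0.1, -2.7]
grip_width: 0.281
grip_force: 60.3
time_s: 27.4
eef_pos: [639.9, 95.6, 187.3]
ee_rot: [-0.001, 0.707, 0.707, -0.001]
force: [-0.0, 0.6, -2.7]
grip_width: 0.278
grip_force: 60.5
time_s: 27.65
eef_pos: [640.1, 95.8, 188.4]
ee_rot: [0.0, 0.707, 0.707, 0.0]
force: [-0.7, -0.3, -2.7]
grip_width: 0.282
grip_force: 60.5
time_s: 28.28
eef_pos: [640.7, 95.5, 76.5]
ee_rot: [0.0, 0.707, 0.707, 0.0]
force: [-0.5, 0.5, -3.2]
grip_width: 0.273
grip_force: 60.5
time_s: 28.52
eef_pos: [640.9, 95.4, 76.9]
ee_rot: [0.001, 0.707, 0.707, 0.0]
force: [-0.7, 1.2, -3.7]
grip_width: 0.28
grip_force: 60.5
```

```bash
python3 -m jog '[{"tx":0,"ty":0,"tz":2,"ax":0,"ay":0,"az":0,"jaw":0.9},{"tx":0,"ty":0,"tz":0.8,"ax":0,"ay":0,"az":0,"jaw":0.9},{"tx":0,"ty":0,"tz":0,"ax":0,"ay":0,"az":0,"jaw":0.9}]'
python3 -m jog '[{"tx":0,"ty":0,"tz":0.7,"ax":0,"ay":0,"az":0,"jaw":0.9},{"tx":0,"ty":0,"tz":0,"ax":0,"ay":0,"az":0,"jaw":0.9}]'
```

```text
time_s: 28.9
eef_pos: [640.7, 95.3, 73.7]
ee_rot: [0.0, 0.707, 0.707, 0.0]
force: [-0.3, -0.9, 2.5]
grip_width: 0.277
grip_force: 61.3
time_s: 29.15
eef_pos: [640.8, 95.3, 73.6]
ee_rot: [0.0, 0.707, 0.707, 0.0]
force: [-3.0, -1.1, 7.4]
grip_width: 0.281
grip_force: 62.3
```

Contact is made. I release, rise, and move back to check.

```bash
python3 -m jog '[{"tx":0,"ty":0,"tz":0,"ax":0,"ay":0,"az":0,"jaw":0},{"tx":0,"ty":0,"tz":0,"ax":0,"ay":0,"az":0,"jaw":-0.6},{"tx":0,"ty":0,"tz":0,"ax":0,"ay":0,"az":0,"jaw":-0.6},{"tx":0,"ty":0,"tz":0,"ax":0,"ay":0,"az":0,"jaw":-0.6},{"tx":0,"ty":0,"tz":0,"ax":0,"ay":0,"az":0,"jaw":-0.6}]'
python3 -m jog '[{"tx":0,"ty":0,"tz":-50,"ax":0,"ay":0,"az":0,"jaw":-0.6},{"tx":0,"ty":0,"tz":-50,"ax":0,"ay":0,"az":0,"jaw":-0.6},{"tx":0,"ty":0,"tz":-50,"ax":0,"ay":0,"az":0,"jaw":-0.6},{"tx":0,"ty":-50,"tz":0,"ax":0,"ay":0,"az":0,"jaw":-0.6},{"tx":0,"ty":-50,"tz":0,"ax":0,"ay":0,"az":0,"jaw":-0.6}]'
python3 -m jog '[{"tx":0,"ty":0,"tz":-20,"ax":0,"ay":0,"az":0,"jaw":-0.6},{"tx":0,"ty":0,"tz":0,"ax":0,"ay":0,"az":0,"jaw":-0.6},{"tx":0,"ty":0,"tz":0,"ax":0,"ay":0,"az":0,"jaw":-0.6},{"tx":0,"ty":0,"tz":0,"ax":0,"ay":0,"az":0,"jaw":-0.6}]'
python3 chk.py 641,95.4,105 633.6,155.1,65 626.3,214.6,95 619,274.2,85
```

```text
time_s: 29.78
eef_pos: [640.5, 95.4, 72.4]
ee_rot: [-0.0, 0.707, 0.707, -0.0]
force: [0.3, -0.0, -1.4]
grip_width: 0.798
grip_force: 0.0
time_s: 30.4
eef_pos: [539.3, 95.3, 222.7]
ee_rot: [0.0, 0.707, 0.707, 0.0]
force: [0.4, 0.5, 0.3]
grip_width: 0.803
grip_force: 0.0
time_s: 30.9
eef_pos: [540.7, 95.3, 241.7]
ee_rot: [-0.0, 0.707, 0.707, -0.0]
force: [-0.1, -0.9, 0.3]
grip_width: 0.805
grip_force: 0.0
[540.70685406  95.33111463 241.66668268]
641,95.4,105 546 [640.95006143  95.5699972  103.32154805] [25.00852215 24.57556803  6.61021183]
633.6,155.1,65 158 [633.64604526 155.16797123  63.28515894] [13.82170931 13.10089223  6.49884781]
626.3,214.6,95 605 [626.1813664  214.18996561  93.36534167] [23.41275312 22.48442803  6.37401563]
619,274.2,85 89 [617.95288452 264.6552496   83.21592349] [15.78294064  4.48449008  6.14974072]
```

View pics/chk.png

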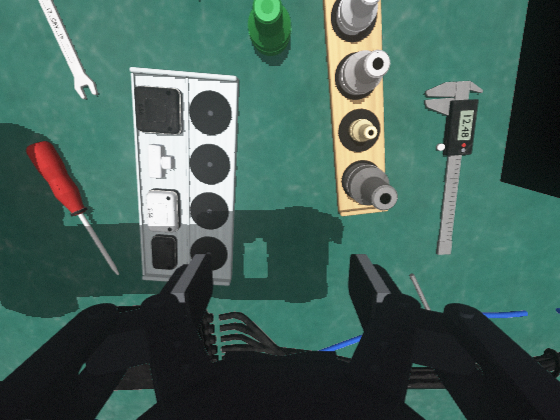

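All four horns stand centred on the new rack, from b at (355,15) through a and d to c at (370,190). Horn b is only cut off by the image edge here, and it was measured earlier at (618.6, 273.7). The samples at (160,110) to (165,250) are unmoved.

```bash
python3 -c "
from rig import finish_job
print(finish_job())"
```

```text
the job is handed in; nothing more can be done
None
```

All four horns now stand upright in the middle of their new-rack seats in reverse order (b, a, d, c from left to right); the samples are still where they lay, and the job was handed in after about 31 s of robot time.

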